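# Turn the tea menu leaf over its spine

### The job

Turn the tea menu on the low wooden stand over to its other page: with your fingertips push the hinged menu leaf up from under its overhanging edge, over the spine, and press it down until it lies flat on the other half of the stand, without slamming or forcing it. Nothing is to be picked up: leave the stand standing where it is, disturb none of the tea things, and take your hand away at the end.

Things in the scene. Friction and masses are not known exactly. Their poses are not given: they have to be found in the camera images.
- stand: Loose wooden menu stand, 1.8 kg. Base 216 mm along its x (the spine), 220 mm along y; origin: centre of underside; z up. The leaf starts on its -y half (robot's right), must end on its +y half (cream, orange sun). Both rests' tops are 48 mm above the tiles, where the leaf lies. A post 14 mm wide, 60 mm tall at each spine end (x = -99, +99 mm).
- spine_mid (a point): Middle of the brass spine (the hinge axis of the leaf), 52 mm above the stand's origin. Axes as for stand.
- leaf_edge (a point): Middle of the leaf's free edge, mid-thickness, 150 mm from the spine axis. Rigid board: 170 mm along the spine (85 each side of here), 12 to 150 mm from the axis, 8 mm thick, 0.14 kg. Flat, it overhangs the base by 40 mm with 48 mm of free height below. Axes turn with the leaf: y from edge to spine, x along spine, z out of the face first on top (cream, green cup; other face ochre).
- leaf (a joint): Angle of the leaf about the spine, rad: 0 = flat on the stand's -y half, 1.571 = upright, 3.142 = flat on the +y half (both are hard stops). It starts between 0 and 0.2. The hinge is stiff: the leaf stays at whatever angle it is left and never falls by itself; 1 to 3 N at the free edge move it.
- tray: Fixed square red melamine tray, 300 x 300 mm, 20 mm tall, on the robot's left; origin at the centre of its underside. Bystander.
- teapot: Loose stainless teapot on the tray, 116 mm across, 121 mm tall, spout and handle 90 mm out; origin at the centre of its underside. Bystander.
- glass_up: Loose green drinking glass standing upside down on the tray, 72 mm across, 90 mm tall; origin at the centre of its underside. Bystander.
- bowl: Loose ceramic bowl with a blue lid on the tray, 116 mm across, 87 mm tall; origin at the centre of its underside. Bystander.
- tongs: Loose small steel tongs lying on the tiles beyond the stand, 130 mm long, 60 mm wide, 12 mm tall; origin near the middle, on the tiles. Bystander.
- cup: Loose blue ceramic cup on the tiles beyond the stand, 68 mm across, 60 mm tall; origin at the centre of its underside. Bystander.

How it is judged:
On the way:
1. the leaf has been pushed up past upright (value of joint leaf between 1.65 and 2.9 rad), for 0.05 s.
At the end, for the whole second after the job is handed in: The leaf lies flat on the other half of the stand (within 3.5 degrees of its stop) and is at rest; the stand stands level within 25 mm of where it was (value of joint leaf above 3.08 rad and velocity of joint leaf below 0.05 rad/s and distance of stand from where it was at the start of the episode below 0.025 m and angle between stand's own z axis and vertical below 0.03 rad and linear speed of stand below 0.01 m/s); the robot touches nothing.
It fails at once if the stand is lifted, tipped or shoved away (more than 25 mm) (distance of stand from where it was at the start of the episode above 0.025 m or height (world z) of stand above 0.01 m or angle between stand's own z axis and vertical above 0.12 rad).
It fails at once if the leaf is slammed down (faster than 3 rad/s as it comes flat) (value of joint leaf above 2.6 rad and velocity of joint leaf above 3 rad/s).
It fails at once if the leaf or stand is forced or squeezed (more than 70 N) (contact force between the fingers and leaf above 70 N or contact force between any of the fingers, the arm and stand above 70 N).
It fails at once if a tea thing is displaced (more than 20 mm) (distance of any of teapot, glass_up, bowl, tongs, cup from where it was at the start of the episode above 0.02 m).
It fails at once if the tray is struck (more than 20 N) (contact force between any of the arm, the fingers and tray above 20 N).
It also fails if it takes over 51 s, if anything falls off the work surface, if the arm or the gripper's body presses on something with over 40 N, if the wrist force passes 120 N, or if a joint passes its speed limit or range.

### The arm

A 6-joint arm with a two-finger parallel gripper is mounted at the origin on the work surface. World frame = base frame: x ahead of the robot, y to its left, z up, the work surface at z = 0. Lengths are in m, angles in rad, forces in N, time in s.
With the tool pointing down it reaches from about 0.375 to 0.9 m from the base axis. Payload 3.1 kg.
Tool frame: the origin (TCP) lies between the finger pads; the fingertips stand 8 mm ahead of it and the grasp point (between the pads) lies 11 mm behind it; z points along the fingers, y is the line along which they close (so a half turn about z gives the same grasp; the last joint's range is limited). The gripper opens to 87 mm and grips with 3 to 60 N. Pads are 19 mm wide; open, the fingers measure 117 mm over their backs; the gripper's body (75 mm by 190 mm) begins 51 mm behind the grasp point.
Start: joints at [-1.438, 0.527, 1.433, -0, 1.181, -0.178], TCP at [0.191, -0.595, 0.231] pointing down, gripper open.
Joint ranges: [-3.08, 3.08], [-0.75, 2.2], [0.22, 2.44], [-1.43, 4.57], [0, 2.65], [-2.85, 2.85]. Speed limits (rad/s): [2.79, 2.79, 3.14, 3.14, 3.14, 3.14].

### API

Orientations are given as a unit quaternion [x, y, z, w].
In Python, from rig import robot, vision, job gives the robot as it stands.
- The arm moves only by the shell command python3 -m handwheel 'ROWS' [OPENING] [FORCE]. ROWS is JSON, a list of rows, each a list of 4 numbers: the shift along the tool's x, y, z as a fraction of full scale, then the turn about the tool's z as a fraction of full scale. A call has 1 to 20 rows; each row is the pose to reach, as a shift and turn from the pose commanded when the call began, along the tool's axes at that moment, turning the shorter way round; what a row does not reach only later rows make up. Full scale, the value 1, is 300 mm for a shift and 2 pi rad for a turn. A row lasts 1/12 s, in which the tool goes at most 41.7 mm and 7.16 degrees, less where a joint would pass 70% of its speed; a pose out of reach is approached as far as the arm can. A call with a number of a shift or a turn outside -1 to 1 is refused whole. A call with a gripper value outside its range is refused whole. OPENING is the opening in per cent of the stroke, from 0 (shut) to 100 (fully open), set as the call begins (- or left out, the last holds). The fingers move at their own pace and stop on an object; FORCE is the grip in N (left out, the last holds). Time passes only in rows, so rows that repeat a pose let the fingers close. It gives the time, the measured TCP pose, the force, the opening and the grip force at its end, in the units of the state.
- robot.get_obs(): the state, without advancing time (a new reading comes with each control period).
- vision.camera(name): name is "scene" or "top"; returns a dict with "frame" (480x640x3 uint8, red, green, blue), "K" (3x3 intrinsics, pixels), "k1" (the pictures are not rectified: a ray, as slopes to the right and down, at radius r is drawn at 1 + k1 r^2 times it, then the intrinsics apply), "cam_to_world" (4x4, takes a point from camera to world coordinates). Camera axes: x right, y down, z forward; pixel columns grow to the right and rows downward; lengths in m; the calibration is good to about 2 mm. A picture is of the moment at which its call begins. There is no depth.
- job.hand_in(): hands the job in; it is judged then, once.
Trained networks look in the newest picture that a camera, given by its name, has taken for a name from the list of things; names that differ only in an ending like _2 or _b are one class to them, and where a whole thing is asked for, a point or a joint stands for the part that bears it (a point fixed in the world has none). Each returns a list of dicts, best first, with "conf" (0 to 1); they miss things now and then, are a little off and sometimes report something else, mostly with a low value. They report only what shows in the picture. A call takes as long as a camera call.
- vision.look_for(camera, label): "point" ([row, column] in pixels, amid what is visible of it).
- vision.outline_of(camera, label): "mask" (480x640 bool, what is visible of it) and "point" ([row, column] in pixels, amid what is visible of it).
The state is a dict: "time": time; "q": joint angles; "joint_velocities": joint speeds; "joint_torque": joint torques, N m; "position": TCP position; "tool_rot": TCP orientation; "ft_force": force on the tool from outside, world axes, zero at the start; "moment": the same for the moment, N m; "grip_width": finger opening in m; "grip_force": force on a finger pad.
Only numpy, scipy, OpenCV 4.12 (cv2) and the standard library are available. Lean on these libraries where they do the work, as an engineer would, in place of code of your own. Each camera call takes 0.05 s, during which the arm holds its last target. There are 200 camera calls.

## Working session

There is one attempt and no reset: what is moved stays moved. The work goes in short steps, Python scripts to look and compute and a shell command to move; the robot and the scene stay as the last step left them, time stands still between calls to the robot, and variables do not carry over. Pictures are saved under pics/ and viewed, at most 10 in all, crops included, and the job is handed in when it is done.

```bash
mkdir -p pics; ls
cat > h.py <<'E'
import numpy as np, cv2
from rig import robot, vision, job
from scipy.spatial.transform import Rotation as R
def ray(c,rc):
    K=np.array(c["K"]);k=c["k1"];d=np.array([(rc[1]-K[0,2])/K[0,0],(rc[0]-K[1,2])/K[1,1]])
    u=d.copy()
    for _ in range(20): u=d/(1+k*(u@u))
    T=np.array(c["cam_to_world"]);return T[:3,3],T[:3,:3]@np.array([u[0],u[1],1])
def atz(c,rc,z):
    o,v=ray(c,rc);return o+v*(z-o[2])/v[2]
def proj(c,p):
    T=np.array(c["cam_to_world"]);q=T[:3,:3].T@(np.array(p)-T[:3,3]);u=q[:2]/q[2];u=u*(1+c["k1"]*(u@u));K=np.array(c["K"])
    return [K[1,1]*u[1]+K[1,2],K[0,0]*u[0]+K[0,2]]
E
python3 - <<'E'
from h import *
for n in("scene","top"):
    c=vision.camera(n);cv2.imwrite(f"pics/{n}0.png",c["frame"][:,:,::-1])
    print(n,np.round(c["cam_to_world"],3).tolist(),np.round(c["K"],1).tolist(),c["k1"])
    for l in("stand","spine_mid","leaf_edge","leaf","tray","tongs","cup","teapot","bowl","glass_up"):
        r=vision.look_for(n,l)
        print(l,[(np.round(x["point"],1).tolist(),round(x["conf"],2),np.round(atz(c,x["point"],.05),3).tolist()) for x in r[:2]])
o=robot.get_obs();print(o["position"],R.from_quat(o["tool_rot"]).as_matrix().round(3),o["time"])
E
```

```text
pics
scene [[-0.737, 0.419, -0.53, 1.152], [0.675, 0.48, -0.56, 0.787], [0.02, -0.77, -0.637, 0.798], [0.0, 0.0, 0.0, 1.0]] [[457.1, 0.0, 321.6], [0.0, 457.1, 233.3], [0.0, 0.0, 1.0]] -0.08769004305720782
stand [([202.6, 279.6], 0.59, [0.527, -0.047, 0.05])]
spine_mid [([205.0, 278.7], 0.56, [0.536, -0.039, 0.05])]
leaf_edge [([186.3, 266.5], 0.84, [0.505, -0.136, 0.05])]
leaf [([187.6, 262.8], 0.92, [0.518, -0.138, 0.05])]
tray [([331.9, 406.4], 0.92, [0.613, 0.479, 0.05])]
tongs [([278.5, 244.0], 0.81, [0.774, 0.132, 0.05])]
cup [([235.2, 190.5], 0.55, [0.787, -0.085, 0.05])]
teapot []
bowl [([299.9, 456.9], 0.96, [0.46, 0.498, 0.05])]
glass_up [([268.1, 408.1], 0.81, [0.462, 0.36, 0.05])]
top [[0.014, -0.99, 0.141, 0.39], [-1.0, -0.015, -0.008, 0.147], [0.01, -0.141, -0.99, 1.386], [0.0, 0.0, 0.0, 1.0]] [[529.9, 0.0, 318.7], [0.0, 529.9, 236.8], [0.0, 0.0, 1.0]] -0.11449660001064467
stand [([269.1, 401.9], 0.59, [0.502, -0.076, 0.05]), ([282.2, 173.6], 0.5, [0.459, 0.503, 0.05])]
spine_mid []
leaf_edge [([265.1, 425.3], 0.82, [0.513, -0.136, 0.05]), ([237.1, 208.8], 0.71, [0.576, 0.417, 0.05])]
leaf [([265.5, 426.4], 0.85, [0.512, -0.139, 0.05])]
tray [([255.5, 220.2], 0.64, [0.529, 0.386, 0.05])]
tongs []
cup [([164.9, 409.0], 0.93, [0.775, -0.097, 0.05])]
teapot [([233.9, 208.9], 0.82, [0.584, 0.417, 0.05])]
bowl [([282.0, 173.8], 0.74, [0.46, 0.502, 0.05])]
glass_up [([281.4, 234.2], 0.68, [0.464, 0.348, 0.05]), ([265.5, 426.5], 0.2, [0.512, -0.139, 0.05])]
[ 0.19114129 -0.59503521  0.23056369] [[ 0.952  0.306  0.   ]
 [ 0.306 -0.952 -0.   ]
 [ 0.     0.    -1.   ]] 1.1
```

View pics/top0.png

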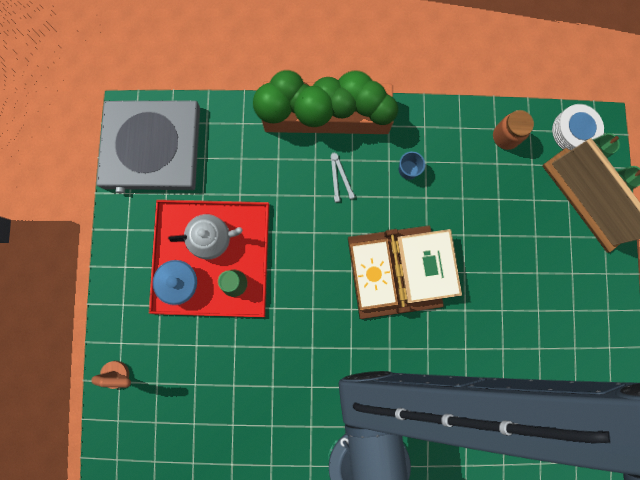

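View pics/scene0.png

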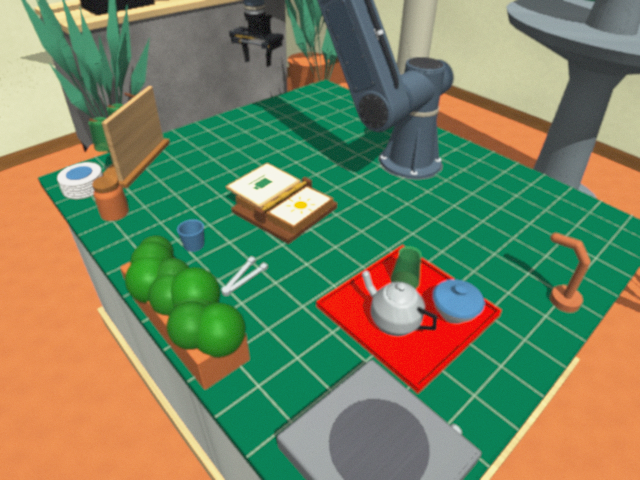

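Run:
```python
from h import *
c=vision.camera("top")
for l in("leaf","stand"):
    r=vision.outline_of("top",l)
    if r:
        m=r[0]["mask"].astype(np.uint8);b=cv2.boxPoints(cv2.minAreaRect(cv2.findNonZero(m)))
        print(l,r[0]["conf"],m.sum(),[(p.round(1).tolist(),atz(c,p[::-1],.055).round(3).tolist()) for p in b])
f=c["frame"][180:360,300:500,::-1];cv2.imwrite("pics/topc.png",cv2.resize(f,(800,600)[:2] if 0 else (666,600),interpolation=cv2.INTER_CUBIC))
```

```text
leaf 0.81 4007 [([388.6000061035156, 237.0], [0.583, -0.041, 0.055]), ([450.20001220703125, 226.3000030517578], [0.613, -0.201, 0.055]), ([462.20001220703125, 295.6000061035156], [0.436, -0.229, 0.055]), ([400.6000061035156, 306.20001220703125], [0.408, -0.071, 0.055])]
stand 0.69 8472 [([346.1000061035156, 235.10000610351562], [0.586, 0.067, 0.055]), ([451.20001220703125, 219.89999389648438], [0.63, -0.204, 0.055]), ([463.3999938964844, 304.79998779296875], [0.413, -0.231, 0.055]), ([358.3999938964844, 320.0], [0.373, 0.035, 0.055])]
```

View pics/topc.png

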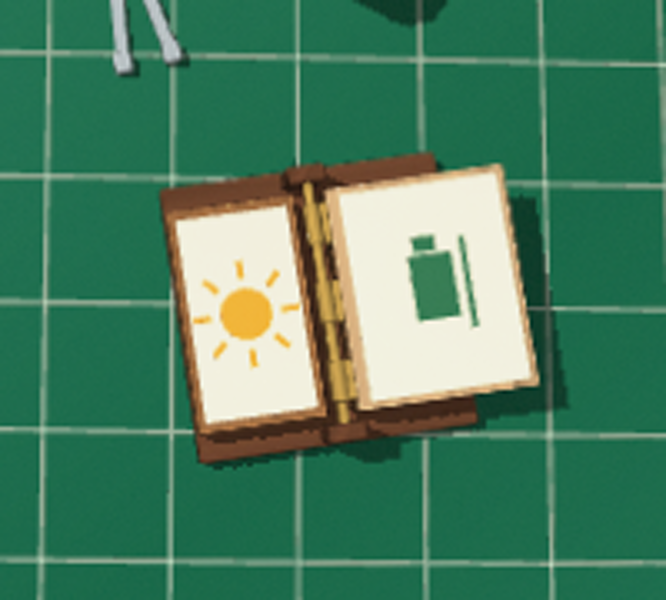

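The top view shows the leaf on the right, its free-edge corners at about (450,230) and (461,295). The spine runs from (392,233) to (404,309), and the cup is at (411,165). The scene view agrees. I'll fit the stand pose and leaf angle next.

```bash
cat >> h.py <<'E'
def leafpts(p,th,loc):  # loc: (x,dist,zn)
    x0,y0,yaw=p;c,s=np.cos(yaw),np.sin(yaw);out=[]
    for x,d,n in loc:
        y=-d*np.cos(th)+n*np.sin(th);z=.052+d*np.sin(th)+n*np.cos(th);out.append([x0+c*x-s*y,y0+s*x+c*y,z])
    return np.array(out)
E
python3 - <<'E'
from h import *
from scipy.optimize import least_squares
c=vision.camera("top");P=lambda u,v:[180+v/3.333-.35,300+u/3.333-.35]
L=[(.085,.15,.004),(-.085,.15,.004),(.085,.012,.004),(-.085,.012,.004)]
lp=[P(500,166),P(538,383),P(330,187),P(362,408)]
S=[(.108,-.11),(-.108,-.11)];sp=[P(162,190),P(200,462)]
pp=[P(307,175),P(345,432)]
def f(v):
    p=v[:3];e=[]
    for q,m in zip(leafpts(p,v[3],L),lp): e+=list(np.subtract(proj(c,q),m))
    for q,m in zip(leafpts(p,0,[(a,b,v[4]-.052) for a,b in S]),sp): e+=list(np.subtract(proj(c,q),m))
    for q,m in zip(leafpts(p,0,[(.099,0,.008),(-.099,0,.008)]),pp): e+=list(.5*np.subtract(proj(c,q),m))
    return e
r=least_squares(f,[.51,-.07,.17,.1,.03]);print(r.x.round(4),r.fun.round(1))
print(leafpts(r.x[:3],r.x[3],[(0,.15,0),(0,0,0)]).round(4))
c2=vision.camera("scene")
for q in leafpts(r.x[:3],r.x[3],L): print(np.round(proj(c2,q),0))
f=c2["frame"][140:260,210:360,::-1];cv2.imwrite("pics/sc.png",cv2.resize(f,(750,600),interpolation=cv2.INTER_CUBIC))
E
```

```text
[ 0.4998 -0.0662  0.1489 -0.0555 -0.001 ] [-0.1  0.2  0.3 -0.2  0.2 -0.6  0.3  0.1 -0.1 -0.3 -0.2  0.1 -0.6  0.5
 -0.3  0.8]
[[ 0.522  -0.2143  0.0437]
 [ 0.4998 -0.0662  0.052 ]]
[190. 225.]
[167. 266.]
[206. 259.]
[180. 299.]
```

View pics/sc.png

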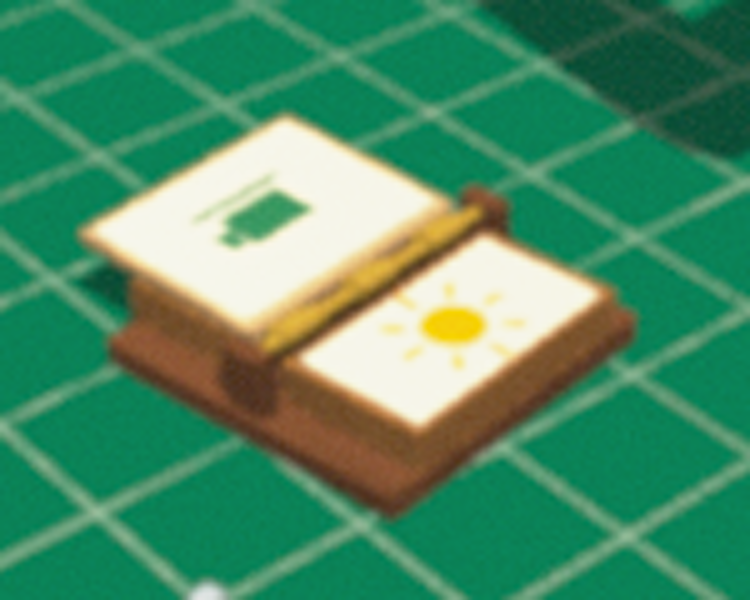

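The scene crop shows the free-edge corners at (row 187, col 226) and (163, 267), slightly above the prediction, so I'll fit both cameras jointly.

Run:
```python
from h import *
from scipy.optimize import least_squares
c=vision.camera("top");d=vision.camera("scene");P=lambda u,v:[180+v/3.333-.35,300+u/3.333-.35]
Q=lambda u,v:[140+v/5-.4,210+u/5-.4]
L=[(.085,.15,.004),(-.085,.15,.004),(.085,.012,.004),(-.085,.012,.004)]
lp=[P(500,166),P(538,383),P(330,187),P(362,408)];lq=[Q(80,235),Q(285,115),Q(252,335),Q(450,203)]
S=[(.108,-.11),(-.108,-.11)];sp=[P(162,190),P(200,462)];sq=[Q(392,515),Q(632,325)]
def f(v):
    p=v[:3];e=[];g=np.r_[v[5:7],0]
    for q,m,n in zip(leafpts(p,v[3],L),lp,lq): e+=list(np.subtract(proj(c,q),m))+list(np.subtract(proj(d,q+g),n))
    for q,m,n in zip(leafpts(p,0,[(a,b,v[4]-.052) for a,b in S]),sp,sq): e+=list(np.subtract(proj(c,q),m))+list(np.subtract(proj(d,q+g),n))
    return np.r_[e,v[5:]/.002]
r=least_squares(f,[.51,-.07,.17,.1,.01,0,0]);print(r.x.round(4),r.fun.round(1))
print(leafpts(r.x[:3],r.x[3],[(0,.15,0),(0,0,0)]).round(4))
o=robot.get_obs();M=R.from_quat(o["tool_rot"]).as_matrix();print(np.degrees(np.arctan2(M[1,0],M[0,0])))
```

```text
[ 0.4991 -0.0651  0.1528  0.0297  0.0089 -0.0007  0.0005] [-0.8  0.8  0.  -0.3  0.1  0.7  0.7 -0.2  0.4 -1.2 -0.6 -0.6  0.6 -0.2
 -0.1  0.4 -0.2 -0.6 -0.6 -0.7  0.3  0.1  0.7  0.8 -0.4  0.2]
[[ 0.5219 -0.2133  0.0565]
 [ 0.4991 -0.0651  0.052 ]]
17.808191043528566
```

The leaf lies nearly flat (about 0.03 rad). The tool stays vertical, so I'll press the fingers, spread along the spine, against the free edge and lift it by friction along the hinge arc. First I'll approach and turn.

```bash
cat >> h.py <<'E'
def to(u,s,z,p=(.4991,-.0651,.1528)):
    "rows units to bring TCP to stand coords (u along spine, s = stand y, world z)"
    o=robot.get_obs();M=R.from_quat(o["tool_rot"]).as_matrix();c,sn=np.cos(p[2]),np.sin(p[2])
    t=np.array([p[0]+c*u-sn*s,p[1]+sn*u+c*s,z]);e=o["position"]-np.array([p[0],p[1],0])
    yaw=np.arctan2(M[1,0],M[0,0]);dt=p[2]+np.pi/2-yaw
    print("t %.2f"%o["time"],"now u,s,z mm",(1e3*np.array([c*e[0]+sn*e[1],-sn*e[0]+c*e[1],e[2]])).round(1),"shift",(M.T@(t-o["position"])/.3).round(4),"turn",round(-dt/2/np.pi,4),"F stand",np.round([c*o["ft_force"][0]+sn*o["ft_force"][1],-sn*o["ft_force"][0]+c*o["ft_force"][1],o["ft_force"][2]],1),"tilt",M[2].round(3))
E
python3 -m handwheel '[[0.71,-0.38,0.1,-0.225],[0.71,-0.38,0.1,-0.225],[0.71,-0.38,0.1,-0.225],[0.71,-0.38,0.1,-0.225],[0.71,-0.38,0.1,-0.225],[0.71,-0.38,0.1,-0.225],[0.71,-0.38,0.1,-0.225],[0.71,-0.38,0.1,-0.225],[0.71,-0.38,0.1,-0.225],[0.71,-0.38,0.1,-0.225],[0.71,-0.38,0.1,-0.225],[0.71,-0.38,0.1,-0.225]]' 100
python3 -c "
from h import *
to(0,-.19,.2)"
```

```text
time: 2.45
position: [0.3592, -0.4214, 0.2007]
tool_rot: [0.649, 0.761, -0.0, 0.0]
ft_force: [-0.3, -1.1, 0.2]
grip_width: 0.0871
grip_force: 0.0
t 2.45 now u,s,z mm [-192.4 -330.8  200.7] shift [0.4655 0.6443 0.0021] turn 0.001 F stand [-0.5 -1.   0.2] tilt [-0.  0. -1.]
```

```bash
python3 -m handwheel '[[0.465,0.644,0,0.001],[0.465,0.644,0,0.001],[0.465,0.644,0,0.001],[0.465,0.644,0,0.001],[0.465,0.644,0,0.001],[0.465,0.644,0,0.001],[0.465,0.644,0,0.001],[0.465,0.644,0.3,0.001],[0.465,0.644,0.45,0.001],[0.465,0.644,0.55,0.001],[0.465,0.644,0.55,0.001],[0.465,0.644,0.55,0.001]]'
python3 - <<'E'
from h import *
to(0,-.16,.035)
c=vision.camera("top");d=vision.camera("scene")
a=cv2.resize(c["frame"][180:330,320:520,::-1],(800,600),interpolation=cv2.INTER_CUBIC);cv2.imwrite("pics/pre_top.png",a)
b=cv2.resize(d["frame"][90:240,190:390,::-1],(800,600),interpolation=cv2.INTER_CUBIC);cv2.imwrite("pics/pre_sc.png",b)
E
```

```text
time: 3.45
position: [0.5229, -0.2506, 0.0265]
tool_rot: [0.653, 0.757, -0.001, -0.009]
ft_force: [-1.1, 1.7, -0.1]
grip_width: 0.087
grip_force: 0.0
t 3.45 now u,s,z mm [  -4.8 -186.9   26.5] shift [ 0.0902  0.015  -0.0272] turn -0.0009 F stand [-0.8  1.9 -0.1] tilt [ 0.013 -0.013 -1.   ]
```

View pics/pre_sc.png

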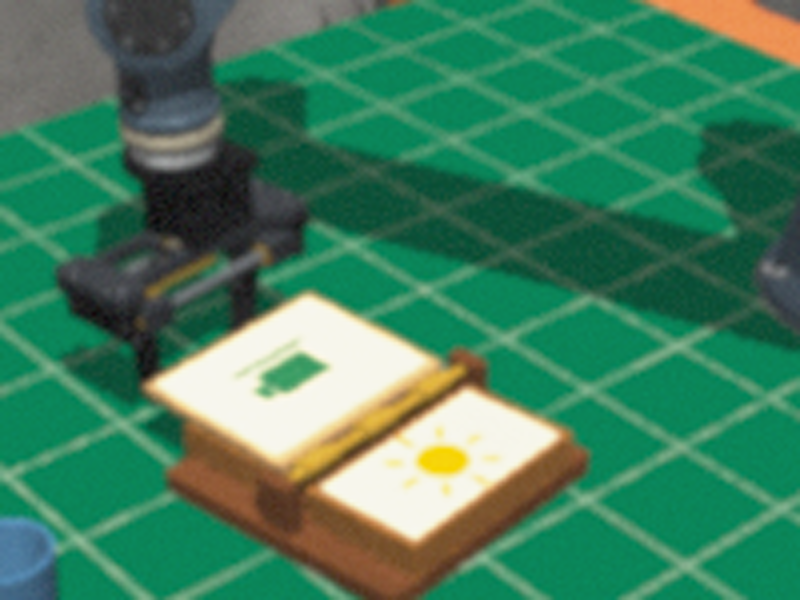

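The fingers stand just outside the free edge, clear of it. I'll approach slowly until contact.

```bash
python3 -m handwheel '[[0.02,0.01,-0.01,0],[0.03,0.01,-0.02,0],[0.04,0.01,-0.02,0],[0.05,0.01,-0.02,0],[0.06,0.01,-0.02,0],[0.065,0.01,-0.02,0],[0.065,0.01,-0.02,0]]' >/dev/null
python3 -c "
from h import *
to(0,-.16,.035)"
python3 -m handwheel '[[0.005,0,0,0],[0.01,0,0,0],[0.015,0,0,0],[0.02,0,0,0],[0.02,0,0,0]]' >/dev/null
python3 -c "
from h import *
to(0,-.16,.035)"
python3 -m handwheel '[[0.005,0,0,0],[0.01,0,0,0],[0.01,0,0,0],[0.01,0,0,0]]' >/dev/null
python3 -c "
from h import *
to(0,-.16,.035)"
```

```text
t 4.13 now u,s,z mm [   3.6 -171.1   42.1] shift [ 0.0369 -0.0121  0.0237] turn -0.0008 F stand [-0.4 -0.3  0.4] tilt [-0.  0. -1.]
t 4.55 now u,s,z mm [   3.4 -165.2   41.3] shift [ 0.0173 -0.0115  0.0211] turn -0.0008 F stand [-0.1 -0.9  0.1] tilt [ 0.001 -0.001 -1.   ]
t 4.88 now u,s,z mm [   3.6 -162.5   41.5] shift [ 0.0083 -0.0121  0.0217] turn -0.0008 F stand [0.2 0.9 0.3] tilt [ 0. -0. -1.]
```

```bash
python3 -m handwheel '[[0,0,0.02,0],[0.005,0,0.04,0],[0.01,0,0.04,0],[0.01,0,0.04,0]]' >/dev/null
python3 -c "
from h import *
to(0,-.16,.035)"
python3 -m handwheel '[[0.005,0,0,0],[0.01,0,0,0],[0.01,0,0,0],[0.01,0,0,0]]' >/dev/null
python3 -c "
from h import *
to(0,-.16,.035)"
python3 -m handwheel '[[0.005,0,0,0],[0.01,0,0,0],[0.01,0,0,0],[0.01,0,0,0]]' >/dev/null
python3 -c "
from h import *
to(0,-.16,.035)"
```

```text
t 5.22 now u,s,z mm [   3.5 -159.8   28.9] shift [-0.0007 -0.0116 -0.0205] turn -0.0007 F stand [-0.6 -1.4 -0.7] tilt [-0.    -0.001 -1.   ]
t 5.55 now u,s,z mm [   3.8 -159.3   29.9] shift [-0.0025 -0.0128 -0.017 ] turn -0.0004 F stand [-1.6 -7.7 -1.3] tilt [-0.005  0.001 -1.   ]
t 5.88 now u,s,z mm [   4.5 -157.1   30.2] shift [-0.0097 -0.015  -0.016 ] turn -0.0004 F stand [-2.3 -9.  -1.7] tilt [-0.006  0.002 -1.   ]
```

Contact is at s ≈ -159.5 mm with about 9 N. Now I'll lift along the arc.

```bash
python3 -m handwheel '[[0,0,-0.01,0],[0,0,-0.02,0],[0.001,0,-0.035,0],[0.002,0,-0.05,0],[0.003,0,-0.065,0],[0.005,0,-0.08,0],[0.007,0,-0.095,0],[0.009,0,-0.11,0],[0.009,0,-0.11,0],[0.009,0,-0.11,0]]' >/dev/null
python3 - <<'E'
from h import *
to(0,-.16,.035)
c=vision.camera("top");d=vision.camera("scene")
a=cv2.resize(c["frame"][180:330,320:470,::-1],(400,400),interpolation=cv2.INTER_CUBIC)
b=cv2.resize(d["frame"][110:230,210:330,::-1],(400,400),interpolation=cv2.INTER_CUBIC);cv2.imwrite("pics/l1.png",np.hstack([a,b]))
E
```

```text
t 6.72 now u,s,z mm [   4.4 -151.9   63.3] shift [-0.0268 -0.0146  0.0944] turn -0.0007 F stand [-0.4 -4.7  1.8] tilt [-0.002  0.002 -1.   ]
```

View pics/l1.png

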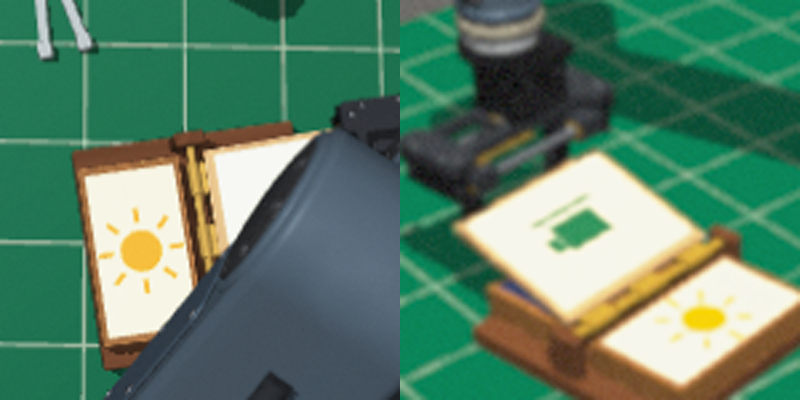

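The leaf follows, now at about 0.25 rad. Continuing along the arc.

```bash
python3 -m handwheel '[[0.006,0,-0.024,0],[0.014,0,-0.048,0],[0.024,0,-0.072,0],[0.038,0,-0.102,0],[0.053,0,-0.132,0],[0.07,0,-0.161,0],[0.09,0,-0.187,0],[0.112,0,-0.213,0],[0.134,0,-0.239,0],[0.158,0,-0.26,0],[0.183,0,-0.28,0],[0.21,0,-0.3,0],[0.21,0,-0.3,0],[0.21,0,-0.3,0]]' >/dev/null
python3 - <<'E'
from h import *
to(0,-.16,.035)
c=vision.camera("top");d=vision.camera("scene")
a=cv2.resize(c["frame"][180:330,320:470,::-1],(400,400),interpolation=cv2.INTER_CUBIC)
b=cv2.resize(d["frame"][60:240,200:380,::-1],(400,400),interpolation=cv2.INTER_CUBIC);cv2.imwrite("pics/l2.png",np.hstack([a,b]))
E
```

```text
t 7.98 now u,s,z mm [  3.6 -86.6 152.7] shift [-0.245  -0.0105  0.3921] turn -0.0007 F stand [-0.3  0.7 -0.2] tilt [ 0.001 -0.001 -1.   ]
```

View pics/l2.png

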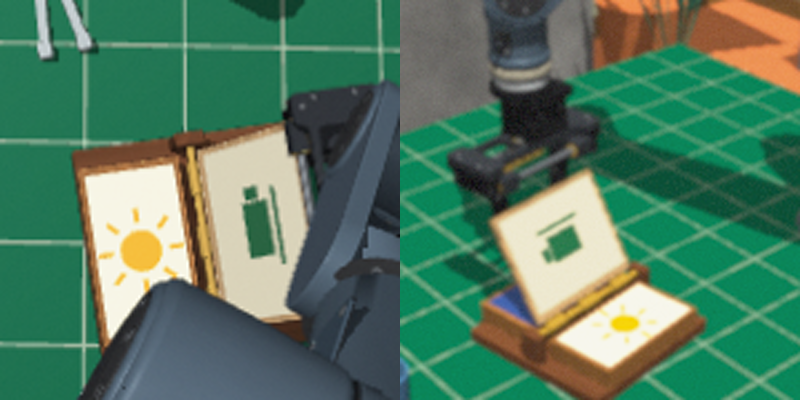

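The leaf is at about 1 rad with the fingers behind its edge. Pushing over the top now.

```bash
python3 -m handwheel '[[0.036,0,-0.03,0],[0.072,0,-0.057,0],[0.105,0,-0.07,0],[0.137,0,-0.08,0],[0.169,0,-0.09,0],[0.198,0,-0.096,0],[0.227,0,-0.102,0],[0.255,0,-0.107,0],[0.286,0,-0.105,0],[0.317,0,-0.101,0],[0.348,0,-0.097,0],[0.38,0,-0.093,0],[0.38,0,-0.093,0],[0.38,0,-0.093,0]]' >/dev/null
python3 - <<'E'
from h import *
to(0,.027,.181)
c=vision.camera("top");d=vision.camera("scene")
a=cv2.resize(c["frame"][180:330,320:470,::-1],(400,400),interpolation=cv2.INTER_CUBIC)
b=cv2.resize(d["frame"][60:240,200:380,::-1],(400,400),interpolation=cv2.INTER_CUBIC);cv2.imwrite("pics/l3.png",np.hstack([a,b]))
E
```

```text
t 9.25 now u,s,z mm [  4.3  27.1 180.1] shift [-0.0004 -0.0143 -0.003 ] turn -0.0007 F stand [ 0.1  0.1 -0.6] tilt [ 0.001 -0.001 -1.   ]
```

View pics/l3.png

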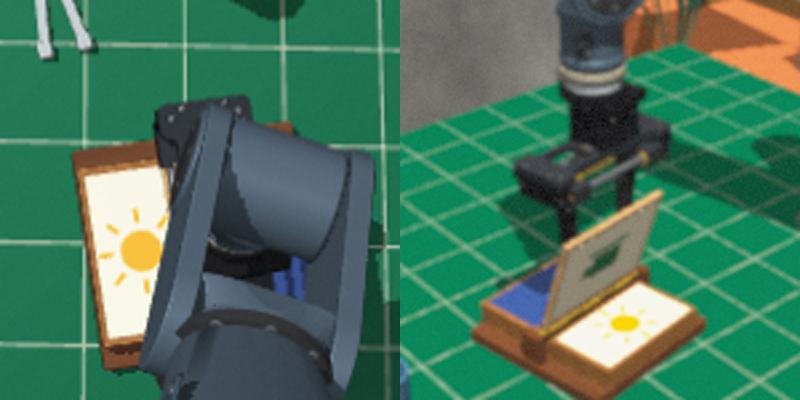

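The leaf is past upright. I'll push it on and down, slowly near the end.

```bash
python3 -m handwheel '[[0.03,0,0.008,0],[0.058,0,0.02,0],[0.086,0,0.033,0],[0.113,0,0.048,0],[0.137,0,0.066,0],[0.161,0,0.086,0],[0.185,0,0.107,0],[0.207,0,0.13,0],[0.224,0,0.155,0],[0.24,0,0.18,0],[0.256,0,0.208,0],[0.272,0,0.237,0],[0.279,0,0.257,0],[0.285,0,0.277,0],[0.291,0,0.297,0],[0.297,0,0.317,0],[0.297,0,0.317,0],[0.297,0,0.317,0]]' >/dev/null
python3 - <<'E'
from h import *
to(0,.1185,.064)
c=vision.camera("top");d=vision.camera("scene")
a=cv2.resize(c["frame"][180:330,320:470,::-1],(400,400),interpolation=cv2.INTER_CUBIC)
b=cv2.resize(d["frame"][80:260,200:380,::-1],(400,400),interpolation=cv2.INTER_CUBIC);cv2.imwrite("pics/l4.png",np.hstack([a,b]))
E
```

```text
t 10.85 now u,s,z mm [  5.  115.2  85. ] shift [ 0.011  -0.0166  0.07  ] turn -0.0009 F stand [-0.9 -0.3 -0.5] tilt [ 0.    -0.001 -1.   ]
```

View pics/l4.png

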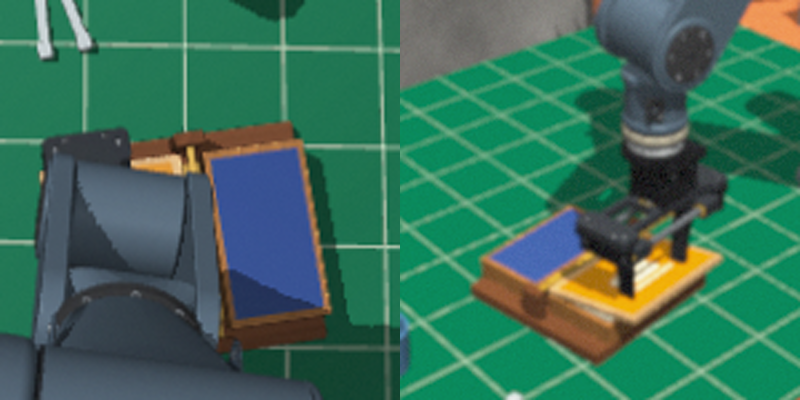

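The leaf is nearly down (about 3 rad). Now I'll press gently until it is seated.

```bash
python3 -m handwheel '[[-0.005,0,0.012,0],[-0.01,0,0.024,0],[-0.015,0,0.036,0],[-0.02,0,0.048,0],[-0.025,0,0.055,0],[-0.03,0,0.06,0],[-0.03,0,0.06,0],[-0.03,0,0.06,0]]' >/dev/null
python3 -c "
from h import *
to(0,.105,.064)"
python3 -m handwheel '[[0,0,0.005,0],[0,0,0.01,0],[0,0,0.015,0],[0,0,0.015,0],[0,0,0.015,0]]' >/dev/null
python3 -c "
from h import *
to(0,.105,.064)"
```

```text
t 11.62 now u,s,z mm [  5.  106.   67.2] shift [-0.0036 -0.0167  0.0107] turn -0.0009 F stand [0.1 0.3 0.5] tilt [ 0. -0. -1.]
t 12.03 now u,s,z mm [  5.2 106.2  64.3] shift [-0.004  -0.0174  0.0009] turn -0.0008 F stand [-1.7  0.6 12.4] tilt [-0.     0.001 -1.   ]
```

```bash
python3 -m handwheel '[[0,0,0.003,0],[0,0,0.005,0],[0,0,0.005,0],[0,0,0.005,0]]' >/dev/null
python3 -c "
from h import *
to(0,.105,.064)"
python3 -m handwheel '[[0,0,-0.02,0],[0,0,-0.05,0],[0,0,-0.1,0],[0,0,-0.2,0],[0,0,-0.3,0],[0,0,-0.4,0],[0,0,-0.5,0],[-0.1,0,-0.5,0],[-0.2,0,-0.5,0],[-0.3,0,-0.5,0],[-0.4,0,-0.5,0],[-0.5,0,-0.5,0],[-0.6,0,-0.5,0],[-0.7,0,-0.5,0],[-0.8,0,-0.5,0],[-0.9,0,-0.5,0],[-1,0,-0.5,0],[-1,0,-0.5,0],[-1,0,-0.5,0],[-1,0,-0.5,0]]' >/dev/null
python3 - <<'E'
from h import *
to(0,.105,.064)
c=vision.camera("top");d=vision.camera("scene")
a=cv2.resize(c["frame"][150:350,320:470,::-1],(390,520),interpolation=cv2.INTER_CUBIC)
b=cv2.resize(d["frame"][140:260,210:310,::-1][:, :],(400,480),interpolation=cv2.INTER_CUBIC)
b=cv2.resize(d["frame"][150:250,220:350,::-1],(400,308),interpolation=cv2.INTER_CUBIC);b=cv2.copyMakeBorder(b,0,212,0,0,cv2.BORDER_CONSTANT)
cv2.imwrite("pics/end.png",np.hstack([a,b]))
E
```

```text
t 12.37 now u,s,z mm [  5.2 106.2  64.1] shift [-0.004  -0.0175  0.0002] turn -0.0008 F stand [-3.4  0.6 24.9] tilt [-0.001  0.001 -1.   ]
t 14.03 now u,s,z mm [   2.8 -192.9  210.9] shift [ 0.9919 -0.0146  0.4917] turn -0.0009 F stand [0.4 1.  0.3] tilt [ 0.002 -0.001 -1.   ]
```

View pics/end.png

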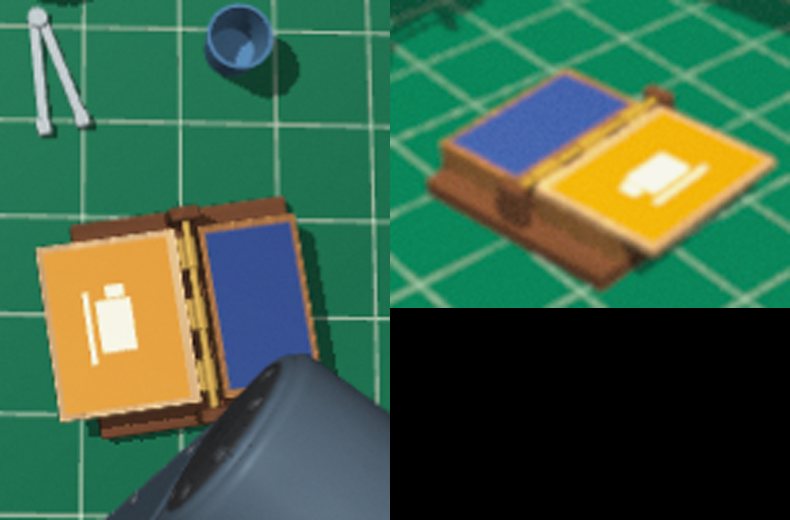

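The leaf is ochre side up and flat (the tip read 56.1 mm against a firm stop), and the stand and tea things are in place. Handing in.

```bash
python3 -c "
from h import *
print(job.hand_in())"
```

```text
the job is handed in; nothing more can be done
None
```

The menu leaf is turned over and pressed flat on the other half of the stand, with the hand withdrawn and the stand and tea things looking undisturbed; the job is handed in, but no verdict came back.

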